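Flip the spot plate onto the light panel

ROBOT

A 6-joint arm with a two-finger parallel gripper is mounted at the origin on the work surface. World frame = base frame: x ahead of the robot, y to its left, z up, the work surface at z = 0. Lengths are in mm, angles in rad, forces in N, time in s.
With the tool pointing down it reaches from about 300 to 775 mm from the base axis. Payload 14.6 kg.
Tool frame: the origin (TCP) lies between the finger pads; the fingertips stand 19 mm ahead of it and the grasp point (between the pads) is the TCP; z points along the fingers, y is the line along which they close (so a half turn about z gives the same grasp; the last joint's range is limited). The gripper opens to 94 mm and grips with 3 to 60 N. Pads are 16 mm wide; open, the fingers measure 119 mm over their backs; the gripper's body (75 mm by 177 mm) begins 78 mm behind the grasp point.
Start: joints at [1.195, 0.3, 1.521, -0, 1.321, -0.067], TCP at [167.151, 523.975, 224.446] pointing down, gripper open.
Joint ranges: [-3.03, 3.03], [-0.79, 2.21], [0.23, 2.52], [-1.04, 4.18], [0, 3.07], [-2.55, 2.55]. Speed limits (rad/s): [2.22, 2.22, 2.57, 3.14, 3.14, 3.14].

INTERFACE

Orientations are given as [roll, pitch, yaw] about the fixed x, y, z axes, in that order (R = Rz(yaw) Ry(pitch) Rx(roll)).
In Python, from cell import monitor, imaging, job, find_in, trace gives the robot as it stands. The module is installed in compiled form; this text tells all that it offers.
- The arm moves only by the tool arm_command, never from a script. Its argument "steps" is a list of rows, each a list of 5 numbers: the opening, from 0 (shut) to 1 (fully open), then the shift along the tool's x, y, z in mm, then the turn about the tool's z in degrees. In form: [[gripper, dx, dy, dz, turn], ...]. A call has 1 to 20 rows; each row is the pose to reach, as a shift and turn from the pose commanded when the call began, along the tool's axes at that moment; what a row does not reach only later rows make up. A row lasts 1/8 s, in which the tool goes at most 62.5 mm and 10.7 degrees, less where a joint would pass 70% of its speed; a pose out of reach is approached as far as the arm can. A call with a gripper value outside its range is refused whole. The fingers move at their own pace and stop on an object; "force" is the grip in N (left out, the last holds). Time passes only in rows, so rows that repeat a pose let the fingers close. It gives the time, the measured TCP pose, the force, the opening and the grip force at its end, in the units of the state.
- monitor.read_state(): the state, without advancing time (a new reading comes with each control period).
- imaging.camera(name): name is "side" or "top"; returns a dict with "img" (420x560x3 uint8, red, green, blue), "mtx" (3x3 intrinsics, pixels), "D" ([k1, k2, p1, p2, k3] as OpenCV has them; the pictures are not rectified), "view" (4x4, takes a point from world to camera coordinates). Camera axes: x right, y down, z forward; pixel columns grow to the right and rows downward; lengths in mm; the calibration is good to about 2 mm. A picture is of the moment at which its call begins. There is no depth.
- job.sign_off(): hands the job in; it is judged then, once.
Trained networks look in a picture, given as the dict that the camera call returned (one of the last four; its "shot" number tells which), for a name from the list of things; names that differ only in an ending like _2 or _b are one class to them, and where a whole thing is asked for, a point or a joint stands for the part that bears it (a point fixed in the world has none). Each returns a list of dicts, best first, with "p" (0 to 1); they miss things now and then, are a little off and sometimes report something else, mostly with a low value. They report only what shows in the picture. A call takes as long as a camera call. They do not tell look-alikes from the thing itself.
- find_in(picture, target): "rect" ([centre column, centre row, width, height] in pixels, round what is visible of it).
- trace(picture, target): "region" (420x560 bool, what is visible of it) and "rect" ([centre column, centre row, width, height] in pixels, round what is visible of it).
The state is a dict: "clock": time; "joints": joint angles; "qd": joint speeds; "effort": joint torques, N m; "eef_pos": TCP position; "eef_rot": TCP orientation; "wrist_force": force on the tool from outside, world axes, zero at the start; "moment": the same for the moment, N m; "finger_gap": finger opening in mm; "finger_force": force on a finger pad.
Only numpy, scipy, OpenCV 4.12 (cv2) and the standard library are available. Lean on these libraries where they do the work, as an engineer would, in place of code of your own. Each camera call takes 0.05 s, during which the arm holds its last target. There are 200 camera calls.

TASK

The white spot plate lies wells down in front of the light panel. Without picking it up, push it against the panel's near edge until it tips up and flips over onto the panel, wells up, then push it on until the whole plate lies flat on the panel with nothing hanging over an edge. Leave the jar, the dropper bottle and the beaker where they stand.

Things in the scene. Friction and masses are not known exactly. Their poses are not given: they have to be found in the camera images.
- panel: Flat light panel with a black rim and a white top, fixed to the table, 160 (x) by 220 (y) by 12 mm high. Origin: centre of its underside, on the table. Its -x side is the near edge, 80 mm from the origin: an upright step 12 mm high, running along its y axis. A plate pushed past upright there falls over onto the panel.
- plate_center (a point): Centre of the loose white spot plate, a slab 70 (x) by 92 (y) by 10 mm thick. Its -z face has twelve blue wells, the other is plain. Along its -x edge runs a finger lip: 4 mm thick, flush with the plain face, 9 mm deep. At the start the plate lies wells down, +z up, the lip 6 mm over the table on the side away from the panel, its +x edge 15 to 35 mm short of the panel, yaw within 0.2 rad of it.
- plate_corner0 (a point): Corner of the spot plate at its mid-thickness: -35 mm along the plate's x and -46 mm along its y from the plate's centre.
- plate_corner1 (a point): Corner of the spot plate at its mid-thickness: -35 mm along the plate's x and 46 mm along its y from the plate's centre.
- plate_corner2 (a point): Corner of the spot plate at its mid-thickness: 35 mm along the plate's x and 46 mm along its y from the plate's centre.
- plate_corner3 (a point): Corner of the spot plate at its mid-thickness: 35 mm along the plate's x and -46 mm along its y from the plate's centre.
- plate: The same spot plate, about 90 to 175 g; origin at the centre of its well face (5 mm from the plate's centre along -z), axes as for its centre. With its +x edge blocked by the panel, a finger pressed on its lip with some 10 N carries that edge up with it as it rises.
- jar: White plastic jar, 48 mm across and 85 mm high, standing beside the panel. Origin: centre of its underside. To be left alone.
- dropper: Small white dropper bottle with a red cap, 28 mm across and 70 mm high, standing beside the panel. Origin: centre of its underside. To be left alone.
- beaker: Clear open beaker, 52 mm across and 70 mm high, standing beside the panel. Origin: centre of its underside. To be left alone.
Things that resemble listed ones, but are neither listed nor needed, are in the scene too. Several things look just like the plate: the one meant starts farthest to the robot's right.

How it is judged:
By the outcome, as a careful person would: the job done as asked, in the order asked, and still so for the second after the job is handed in, with the robot touching nothing.
It also fails if it takes over 61 s, if anything falls off the work surface, if the arm or the gripper's body presses on something with over 40 N, if the wrist force passes 120 N, or if a joint passes its speed limit or range.

## Working session

There is one attempt and no reset: what is moved stays moved. The work goes in short steps, Python scripts to look and compute and a tool call to move; the robot and the scene stay as the last step left them, time stands still between calls to the robot, and variables do not carry over. Pictures are saved under pics/ and viewed, at most 10 in all, crops included, and the job is handed in when it is done.

Besides the shell and the picture viewer there is one more tool, called after "Call:" as name([rows], argument=value, ...), one row to a line, values as JSON. arm_command: Moves the arm, as the interface text tells. Its arguments: {"type":"object","properties":{"steps":{"type":"array","items":{"type":"array","items":{"type":"number"}}},"force":{"type":"number"}},"required":["steps"]}

```bash
mkdir -p pics; cat > h.py <<'E'
import numpy as np, cv2
from cell import monitor, imaging, job, find_in, trace
def ray(p,uv):
    n=cv2.undistortPoints(np.array([[uv]],float),p["mtx"],np.array(p["D"],float))[0,0]
    V=np.array(p["view"]);R=V[:3,:3];t=V[:3,3]
    return -R.T@t, R.T@np.array([n[0],n[1],1.])
def onz(p,uv,z):
    c,d=ray(p,uv); return c+d*(z-c[2])/d[2]
def proj(p,X):
    V=np.array(p["view"]);r=cv2.Rodrigues(V[:3,:3])[0]
    return cv2.projectPoints(np.array(X,float).reshape(-1,1,3),r,V[:3,3],p["mtx"],np.array(p["D"],float))[0][:,0]
def save(p,n,s=None):
    im=p["img"][:,:,::-1]
    cv2.imwrite(f"pics/{n}.png",im)
E
python3 - <<'E'
from h import *
a=imaging.camera("top");b=imaging.camera("side")
np.set_printoptions(precision=1,suppress=True)
im=np.vstack([a["img"],b["img"]])[:,:,::-1]
save(a,"top0");save(b,"side0")
for p,n,zs in((a,"top",0),(b,"side",0)):
    c,_=ray(p,(280,210));print(n,"cam",c)
    for t in["panel","plate","jar","dropper","beaker"]:
        for r in trace(p,t)[:4]:
            m=r["region"].astype(np.uint8)
            z={"panel":12,"plate":10}.get(t,0)
            q=cv2.boxPoints(cv2.minAreaRect(cv2.findNonZero(m)))
            print(t,round(r["p"],2),np.round(r["rect"]), [onz(p,u,z)[:2].round(0).tolist() for u in q] if z else onz(p,(r["rect"][0],r["rect"][1]),30)[:2])
print(monitor.read_state())
E
```

```text
top cam [398.9  55.7 951.4]
panel 0.74 [303. 159.  95.  73.] [[601.0, 74.0], [765.0, 66.0], [753.0, -164.0], [588.0, -148.0]]
plate 0.92 [253. 256.  50.  41.] [[462.0, 128.0], [496.0, 42.0], [431.0, 17.0], [398.0, 103.0]]
plate 0.76 [198. 224.  52.  47.] [[515.0, 261.0], [578.0, 229.0], [534.0, 147.0], [472.0, 179.0]]
plate 0.66 [303. 218.  41.  30.] [[579.0, 8.0], [578.0, -87.0], [506.0, -85.0], [507.0, 9.0]]
plate 0.64 [170. 312.  50.  51.] [[334.0, 320.0], [386.0, 270.0], [322.0, 202.0], [271.0, 251.0]]
jar 0.94 [219. 169.  26.  30.] [647.3 152. ]
dropper 0.55 [382. 204.  17.  14.] [ 565.  -219.1]
beaker 0.76 [382. 162.  28.  28.] [ 663.  -226.2]
side cam [ 278.4 -488.5  703.7]
panel 0.97 [360. 230. 127. 107.] [[598.0, 67.0], [800.0, 116.0], [752.0, -161.0], [586.0, -182.0]]
plate 0.94 [232. 170.  36.  32.] [[469.0, 167.0], [510.0, 261.0], [575.0, 223.0], [531.0, 132.0]]
plate 0.92 [222. 225.  58.  45.] [[394.0, 94.0], [460.0, 146.0], [499.0, 39.0], [435.0, -6.0]]
plate 0.88 [136. 180.  52.  35.] [[272.0, 245.0], [352.0, 338.0], [387.0, 259.0], [307.0, 175.0]]
plate 0.71 [296. 248.  57.  40.] [[508.0, -1.0], [583.0, 16.0], [579.0, -91.0], [510.0, -103.0]]
jar 0.55 [294. 153.  22.  46.] [650.7 163.2]
dropper 0.86 [360. 316.  19.  33.] [ 569.3 -223.8]
beaker 0.85 [412. 291.  40.  46.] [ 671.3 -221.9]
{'clock': 0.6, 'joints': array([ 1.2,  0.3,  1.5, -0. ,  1.3, -0.1]), 'qd': array([ 0.,  0., -0.,  0.,  0., -0.]), 'effort': array([ -0. , -53.1, -35.3,   0.1,   0. ,  -0. ]), 'eef_pos': array([167.1, 524. , 224.5]), 'eef_rot': array([3.1, 0. , 2.8]), 'wrist_force': array([ 1. , -0.5,  0.7]), 'moment': array([ 0. ,  0.1, -0. ]), 'finger_force': 0.0, 'finger_gap': 93.81269089940568}
```

View pics/top0.png

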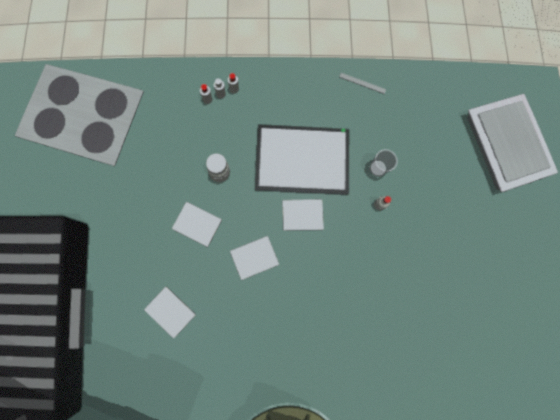

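View pics/side0.png

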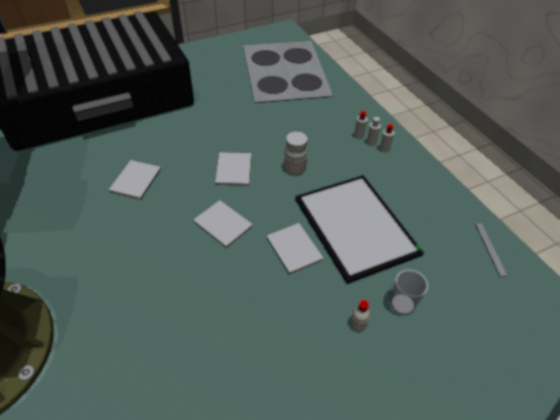

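The target is the rightmost plate, at top view (303,215), lying just in front of the panel at (303,159). The dropper (382,204), the beaker (382,162) and the jar (218,167) are all clear of the push path. Next I'll fit the poses using both views.

```bash
cat >> h.py <<'E'
from scipy.optimize import minimize
def fit(pm,dims,z0,x0):
    S=4
    L=np.array([[sx*dims[0]/2,sy*dims[1]/2,z] for sx in(-1,1) for sy in(-1,1) for z in(z0,z0+dims[2])])
    Ms=[cv2.resize(m.astype(np.uint8),None,fx=S,fy=S,interpolation=cv2.INTER_LINEAR)>0 for _,m in pm]
    def cost(q):
        c,s=np.cos(q[2]/100),np.sin(q[2]/100)
        X=np.c_[L[:,0]*c-L[:,1]*s+q[0],L[:,0]*s+L[:,1]*c+q[1],L[:,2]]
        J=0
        for (p,_),m in zip(pm,Ms):
            h=cv2.convexHull(((proj(p,X)+.5)*S).astype(np.int32))
            im=np.zeros(m.shape,np.uint8);cv2.fillConvexPoly(im,h,1)
            J-=(m&(im>0)).sum()/(m|(im>0)).sum()
        return J
    x0=np.array(x0,float)
    r=minimize(cost,x0,method="Nelder-Mead",options=dict(initial_simplex=np.vstack([x0,x0+[8,0,0],x0+[0,8,0],x0+[0,0,8]])))
    return r.x*[1,1,.01],r.fun
def near(p,t,X):
    u=proj(p,[X])[0]
    return min(trace(p,t),key=lambda r:np.hypot(r["rect"][0]-u[0],r["rect"][1]-u[1]))["region"]
E
python3 - <<'E'
from h import *
a=imaging.camera("top");b=imaging.camera("side")
for t,d,x in(("panel",(160,220,12),(677,-43,-3)),("plate",(70,92,10),(543,-39,0))):
    m=[(p,near(p,t,(x[0],x[1],10))) for p in(a,b)]
    print(t,fit(m,d,0,x),fit(m[:1],d,0,x),fit(m[1:],d,0,x))
E
```

```text
panel (array([ 6.77981940e+02, -4.26081854e+01, -5.09089176e-02]), np.float64(-1.949921205039683)) (array([ 6.77688194e+02, -4.18780383e+01, -5.59062844e-02]), np.float64(-0.9795969345443282)) (array([ 6.78142762e+02, -4.29610040e+01, -4.38301619e-02]), np.float64(-0.9740199177995574))
plate (array([ 5.45370016e+02, -3.99392468e+01,  2.34383576e-02]), np.float64(-1.8624030053410725)) (array([ 5.45084800e+02, -3.95691008e+01,  2.24230264e-02]), np.float64(-0.9579755987347492)) (array([ 5.47493701e+02, -4.10042053e+01,  1.93450289e-02]), np.float64(-0.9147812694804004))
```

```bash
cat >> h.py <<'E'
def delta(goal,yaw=None):
    s=monitor.read_state();p=np.array(s["eef_pos"]);r=s["eef_rot"]
    R=cv2.Rodrigues(np.array([0,0,r[2]]))[0]@np.diag([1,-1,-1])
    t=0 if yaw is None else -np.degrees((yaw-r[2]+np.pi)%(2*np.pi)-np.pi)
    print("pose",p.round(1),np.round(r,4),"move",(R.T@(np.array(goal)-p)).round(1),"turn",round(t,2),"F",s["wrist_force"].round(1))
E
python3 -c "
from h import *
delta((480,-44,120),np.pi-.05)"
```

```text
pose [167.2 524.  224.5] [3.1416 0.     2.8328] move [-470.7 -446.   104.5] turn -14.83 F [0.8 0.1 0.5]
```

Call:
arm_command([
  [0.55, -60, -57, 10, -3],
  [0.55, -120, -114, 20, -6],
  [0.55, -180, -171, 35, -10],
  [0.55, -240, -228, 45, -14.8],
  [0.55, -300, -285, 60, -14.8],
  [0.55, -360, -342, 75, -14.8],
  [0.55, -420, -399, 90, -14.8],
  [0.55, -470.7, -446, 104.5, -14.8],
  [0.55, -470.7, -446, 104.5, -14.8],
  [0.55, -470.7, -446, 104.5, -14.8],
  [0.55, -470.7, -446, 104.5, -14.8],
  [0.55, -470.7, -446, 104.5, -14.8],
])

```text
clock: 2.4
eef_pos: [480.3, -45.5, 119.3]
eef_rot: [3.142, -0.001, 3.088]
wrist_force: [-0.6, -0.0, 0.8]
finger_gap: 51.7
finger_force: 0.0
```

```bash
python3 -c "
from h import *
delta((480,-44,22),np.pi-.05)
print(monitor.read_state()['clock'],monitor.read_state()['finger_gap'])
save(imaging.camera('side'),'s1')"
```

```text
pose [480.3 -45.5 119.3] [ 3.1416e+00 -9.0000e-04  3.0884e+00] move [ 0.4  1.4 97.3] turn -0.18 F [-0.6 -0.   0.8]
2.4 51.69558373464368
```

View pics/s1.png

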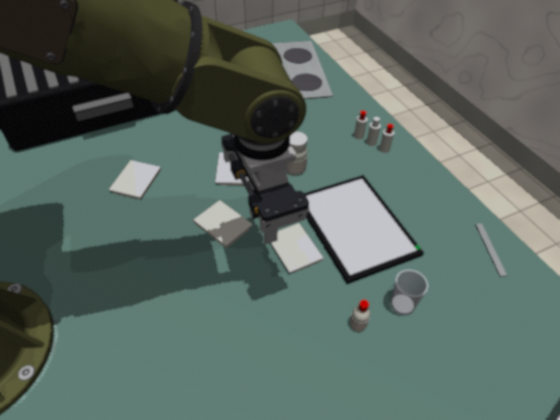

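The gripper is in view around (280,205), above and just behind the target plate. I'll lower it and push the plate up to the step.

Call:
arm_command([
  [0.55, 0, 0, 50, 0],
  [0.55, 0, 0, 85, 0],
  [0.55, 0, 0, 98, 0],
  [0.55, 0, 0, 98, 0],
  [0.55, -10, 0, 98, 0],
  [0.55, -16, 0, 98, 0],
  [0.55, -20, 0, 98, 0],
  [0.55, -24, 0, 98, 0],
  [0.55, -28, 0, 98, 0],
  [0.55, -31, 0, 98, 0],
  [0.55, -34, 0, 98, 0],
  [0.55, -34, 0, 98, 0],
])

```text
clock: 3.95
eef_pos: [514.2, -45.7, 22.0]
eef_rot: [-3.142, 0.0, 3.091]
wrist_force: [0.4, 0.3, 0.2]
finger_gap: 51.4
finger_force: 0.0
```

Call:
arm_command([
  [0.55, -2, 0, 0, 0],
  [0.55, -4, 0, 0, 0],
  [0.55, -4, 0, 0, 0],
  [0.55, -4, 0, 0, 0],
])

```text
clock: 4.45
eef_pos: [518.1, -45.9, 22.0]
eef_rot: [-3.142, 0.0, 3.091]
wrist_force: [0.9, 0.1, 0.1]
finger_gap: 51.9
finger_force: 0.0
```

Call:
arm_command([
  [0.55, -2, 0, 0, 0],
  [0.55, -4, 0, 0, 0],
  [0.55, -4, 0, 0, 0],
])

```text
clock: 4.82
eef_pos: [519.4, -46.0, 21.6]
eef_rot: [3.141, -0.007, 3.091]
wrist_force: [-20.2, -0.4, 15.2]
finger_gap: 51.7
finger_force: 10.3
```

```bash
python3 -c "
from h import *
p=imaging.camera('side')
im=p['img'][150:320,180:420,::-1];cv2.imwrite('pics/s2.png',cv2.resize(im,None,fx=3,fy=3,interpolation=2))
delta((480,-44,22),np.pi-.05)"
```

```text
pose [519.4 -45.9  21.6] [ 3.1414 -0.0071  3.0913] move [39.4 -0.  -0.4] turn -0.01 F [-20.4  -0.7  15. ]
```

View pics/s2.png

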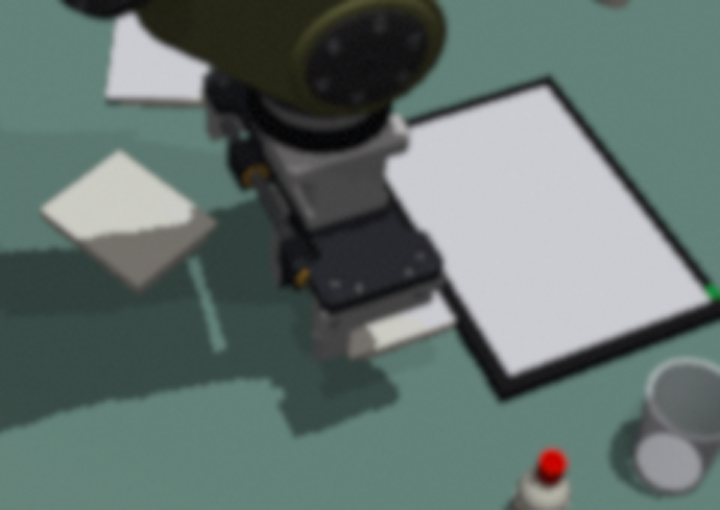

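The image shows both fingers (crop 340,320) pressed on the lip and the plate against the panel edge with about 20 N. I'll start lifting along the arc.

Call:
arm_command([
  [0.55, 0, 0, -2, 0],
  [0.55, 0, 0, -4, 0],
  [0.55, 0, 0, -6, 0],
  [0.55, 0, 0, -8, 0],
  [0.55, -0.2, 0, -10, 0],
  [0.55, -0.4, 0, -12, 0],
  [0.55, -0.4, 0, -12, 0],
])

```text
clock: 5.75
eef_pos: [520.0, -45.9, 32.9]
eef_rot: [3.141, -0.006, 3.091]
wrist_force: [-13.1, -1.2, 1.2]
finger_gap: 51.7
finger_force: 6.4
```

```bash
python3 -c "
from h import *
p=imaging.camera('side')
im=p['img'][170:310,220:400,::-1];cv2.imwrite('pics/s3.png',cv2.resize(im,None,fx=4,fy=4,interpolation=2))
delta((480,-44,22),np.pi-.05)"
```

```text
pose [520.  -46.   32.9] [ 3.1413 -0.0065  3.0911] move [40.  -0.1 10.9] turn -0.03 F [-12.1  -0.3   1.1]
```

View pics/s3.png

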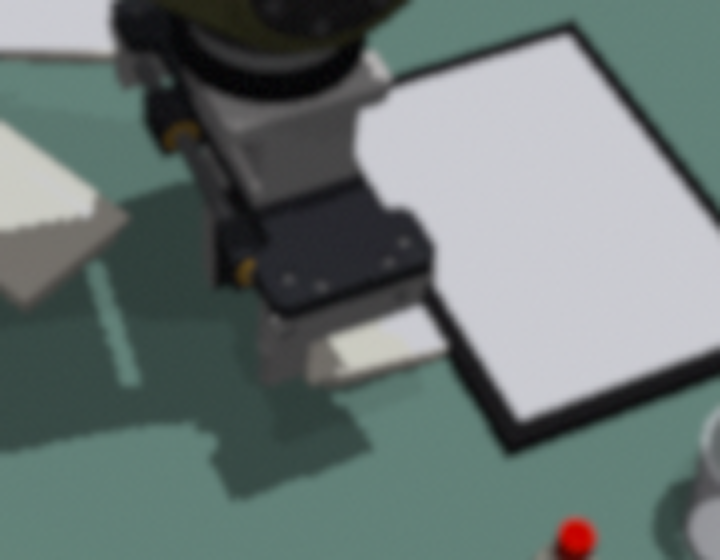

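Contact holds at about 12 N with the tips already above the lip's original height, so the lip is rising with the fingers. I'll carry on.

Call:
arm_command([
  [0.55, -0.8, 0, -3, 0],
  [0.55, -1.5, 0, -6, 0],
  [0.55, -2.3, 0, -9, 0],
  [0.55, -3.2, 0, -11.5, 0],
  [0.55, -4.6, 0, -14.8, 0],
  [0.55, -6.1, 0, -18.5, 0],
  [0.55, -7.7, 0, -22, 0],
  [0.55, -7.7, 0, -22, 0],
])

```text
clock: 6.8
eef_pos: [527.3, -46.3, 55.3]
eef_rot: [3.141, -0.008, 3.091]
wrist_force: [-20.1, 0.6, 8.2]
finger_gap: 51.4
finger_force: 10.1
```

```bash
python3 -c "
from h import *
p=imaging.camera('side')
im=p['img'][170:310,220:400,::-1];cv2.imwrite('pics/s4.png',cv2.resize(im,None,fx=4,fy=4,interpolation=2))
delta((480,-44,22),np.pi-.05)"
```

```text
pose [527.2 -46.3  55.2] [ 3.1413 -0.0079  3.0912] move [47.3 -0.1 33.2] turn -0.02 F [-19.8   0.3   9.3]
```

View pics/s4.png

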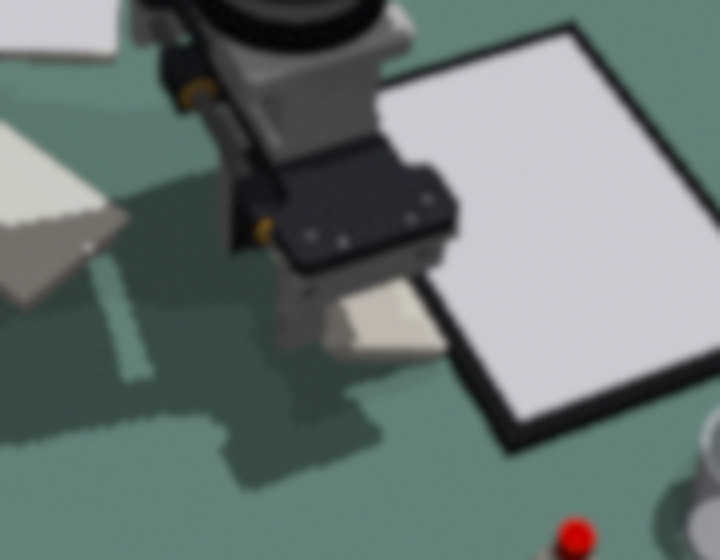

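The plate is tilted about 30° (its end face shows at crop 345,330) with its foot against the step. Continuing to about 70°.

Call:
arm_command([
  [0.55, -2, 0, -3.2, 0],
  [0.55, -4, 0, -6.3, 0],
  [0.55, -6.4, 0, -9.4, 0],
  [0.55, -9, 0, -12.2, 0],
  [0.55, -11.8, 0, -14.9, 0],
  [0.55, -14.5, 0, -17.3, 0],
  [0.55, -17.7, 0, -19.5, 0],
  [0.55, -21, 0, -21.6, 0],
  [0.55, -24.1, 0, -23.4, 0],
  [0.55, -27.7, 0, -25, 0],
  [0.55, -31.2, 0, -26.4, 0],
  [0.55, -34.8, 0, -27.6, 0],
  [0.55, -34.8, 0, -27.6, 0],
])

```text
clock: 8.48
eef_pos: [565.1, -48.3, 83.6]
eef_rot: [-3.142, 0.0, 3.091]
wrist_force: [-0.2, 0.7, -0.1]
finger_gap: 51.7
finger_force: 0.0
```

```bash
python3 -c "
from h import *
p=imaging.camera('side')
im=p['img'][170:310,220:400,::-1];cv2.imwrite('pics/s5.png',cv2.resize(im,None,fx=4,fy=4,interpolation=2))
delta((480,-44,22),np.pi-.05)"
```

```text
pose [564.9 -48.3  83.5] [-3.1416 -0.      3.0911] move [85.  -0.  61.5] turn -0.03 F [-0.5 -0.1  0.2]
```

View pics/s5.png

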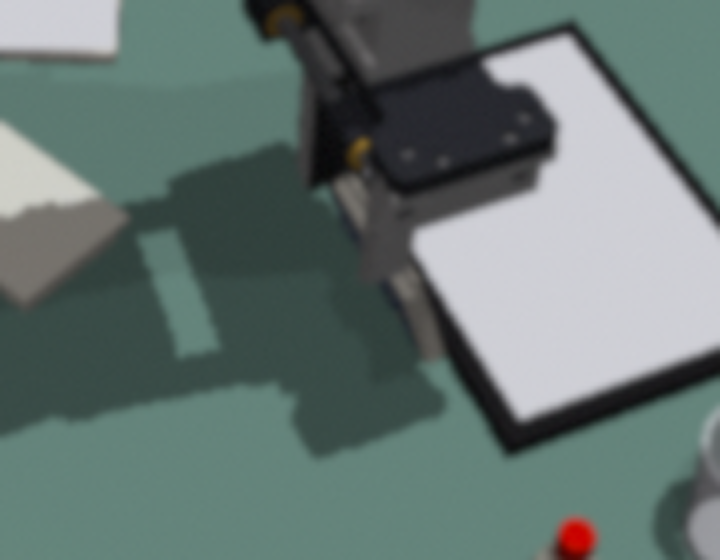

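The plate stands about 75° up (crop 420,320), resting on the fingers. Now I'll push it past upright.

Call:
arm_command([
  [0.55, -4, 0, -1, 0],
  [0.55, -8, 0, -2, 0],
  [0.55, -12, 0, -2.2, 0],
  [0.55, -16, 0, -2.2, 0],
  [0.55, -20, 0, -2.2, 0],
  [0.55, -24, 0, -2, 0],
  [0.55, -27, 0, -2, 0],
  [0.55, -30, 0, -2, 0],
  [0.55, -33, 0, -1, 0],
  [0.55, -36, 0, 0, 0],
  [0.55, -39, 0, 0, 0],
  [0.55, -42, 0, 0, 0],
  [0.55, -45, 0, 0, 0],
  [0.55, -45, 0, 0, 0],
])

```text
clock: 10.28
eef_pos: [609.9, -50.6, 83.5]
eef_rot: [-3.142, 0.0, 3.091]
wrist_force: [-0.1, 0.7, -0.4]
finger_gap: 51.5
finger_force: 0.0
```

```bash
python3 -c "
from h import *
p=imaging.camera('side')
im=p['img'][150:310,220:440,::-1];cv2.imwrite('pics/s6.png',cv2.resize(im,None,fx=3.5,fy=3.5,interpolation=2))
delta((480,-44,22),np.pi-.05)"
```

```text
pose [609.8 -50.6  83.5] [-3.1416 -0.      3.0911] move [130.   -0.   61.5] turn -0.03 F [ 0.  -0.1 -0. ]
```

View pics/s6.png

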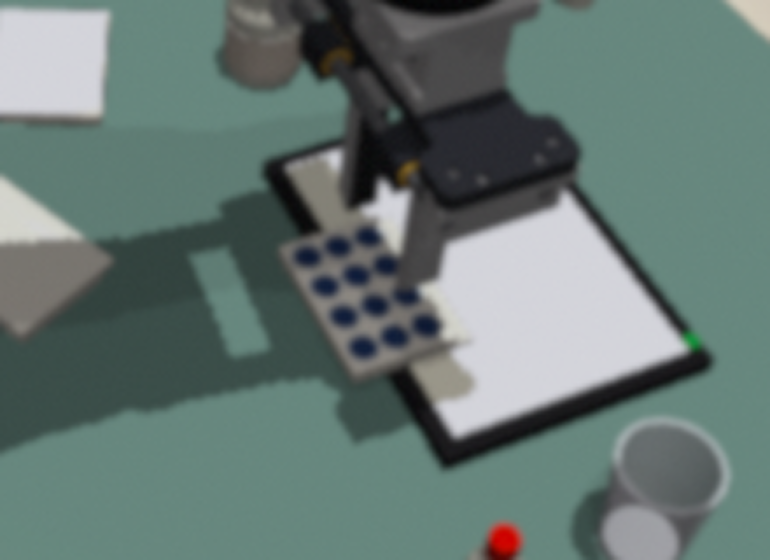

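It has flipped: the wells are up and the plate lies on the panel, with its near edge overhanging (crop 280–360, 250–375). I'll retract behind it and measure.

Call:
arm_command([
  [0.55, 0, 0, -10, 0],
  [0.55, 40, 0, -10, 0],
  [0.55, 80, 0, -10, 0],
  [0.55, 80, 0, 20, 0],
  [0.55, 80, 0, 49.5, 0],
  [0.55, 80, 0, 49.5, 0],
  [0.55, 80, 0, 49.5, 0],
])

```text
clock: 11.2
eef_pos: [530.6, -46.6, 35.4]
eef_rot: [-3.141, 0.001, 3.091]
wrist_force: [-0.4, 0.1, 0.2]
finger_gap: 51.8
finger_force: 0.0
```

```bash
python3 -c "
from h import *
a,b=imaging.camera('top'),imaging.camera('side')
for p in (a,b):
    try: print(fit([(p,near(p,'plate',(610,-50,17)))],(70,92,10),12,(610,-50,-5)))
    except Exception as e: print(e)
delta((480,-44,22),np.pi-.05)
im=np.hstack([cv2.resize(p['img'][110:270,w:w+200,::-1],None,fx=2,fy=2) for p,w in((a,210),(b,250))])
cv2.imwrite('pics/s7.png',im)"
```

```text
(array([ 6.1e+02, -5.0e+01, -5.0e-02]), np.float64(0.0))
(array([ 6.11063339e+02, -4.57158652e+01, -3.15208256e-02]), np.float64(-0.3635848415007368))
pose [530.4 -46.6  35. ] [-3.1415e+00  1.4000e-03  3.0911e+00] move [50.4  0.  13. ] turn -0.03 F [-0.3 -0.   0.2]
```

View pics/s7.png

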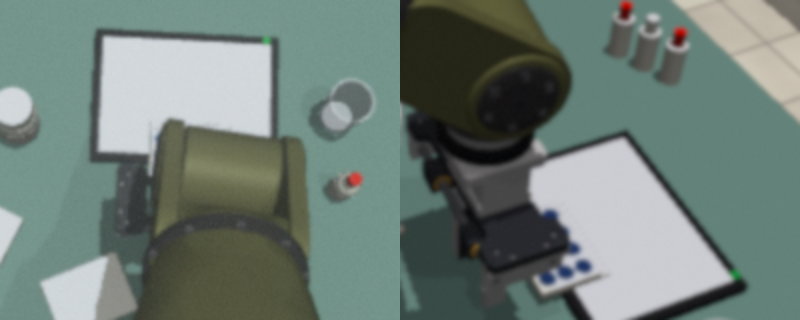

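The plate is still in front of the fingers, overhanging. I'll push it on to about the middle of the panel.

Call:
arm_command([
  [0.55, -15, 0, 0, 0],
  [0.55, -25, 0, 0, 0],
  [0.55, -32, 0, 0, 0],
  [0.55, -37, 0, 0, 0],
  [0.55, -42, 0, 0, 0],
  [0.55, -47, 0, 0, 0],
  [0.55, -52, 0, 0, 0],
  [0.55, -57, 0, 0, 0],
  [0.55, -62, 0, 0, 0],
  [0.55, -67, 0, 0, 0],
  [0.55, -72, 0, 0, 0],
  [0.55, -77, 0, 0, 0],
  [0.55, -82, 0, 0, 0],
  [0.55, -87, 0, 0, 0],
  [0.55, -91, 0, 0, 0],
  [0.55, -94, 0, 0, 0],
  [0.55, -96, 0, 0, 0],
  [0.55, -96, 0, 0, 0],
])

```text
clock: 13.65
eef_pos: [625.9, -51.4, 34.1]
eef_rot: [-3.142, 0.0, 3.091]
wrist_force: [1.0, 0.0, 0.5]
finger_gap: 51.6
finger_force: 0.0
```

Call:
arm_command([
  [0.55, 10, 0, 0, 0],
  [0.55, 20, 0, 0, 0],
  [0.55, 30, 0, -50, 0],
  [0.55, 60, 0, -100, 0],
  [0.55, 120, 0, -140, 0],
  [0.55, 180, 0, -180, 0],
  [0.55, 220, 0, -200, 0],
  [0.55, 220, 0, -200, 0],
  [0.55, 220, 0, -200, 0],
])

```text
clock: 14.78
eef_pos: [406.0, -40.3, 233.8]
eef_rot: [-3.142, 0.001, 3.091]
wrist_force: [0.1, 0.2, -0.1]
finger_gap: 51.6
finger_force: 0.0
```

```bash
python3 -c "
from h import *
a,b=imaging.camera('top'),imaging.camera('side')
for p in (a,b):
    print(fit([(p,near(p,'plate',(665,-50,17)))],(70,92,10),12,(665,-50,-5)))
for t in ['jar','dropper','beaker']: print(t,[np.round(find_in(p,t)[0]['rect']) for p in(a,b) if find_in(p,t)])
print(monitor.read_state()['clock'])
im=np.hstack([cv2.resize(p['img'][110:340,w:w+200,::-1],None,fx=2,fy=2) for p,w in((a,210),(b,250))])
cv2.imwrite('pics/s8.png',im)"
```

```text
(array([ 6.69424274e+02, -4.79068018e+01, -3.73045054e-02]), np.float64(-0.9292218543046358))
(array([ 6.68131563e+02, -4.88331904e+01, -5.65467345e-02]), np.float64(-0.9006238155401137))
jar [array([218., 168.,  22.,  32.])]
dropper [array([382., 205.,  17.,  13.]), array([358., 314.,  21.,  36.])]
beaker [array([382., 162.,  27.,  25.]), array([411., 292.,  43.,  43.])]
15.525
```

View pics/s8.png

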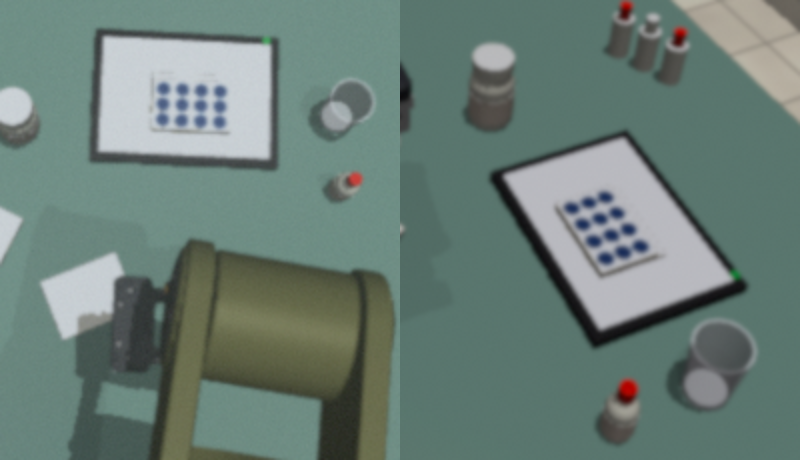

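The plate lies flat, wells up, well inside the panel. The jar, dropper and beaker haven't moved and the arm is clear.

```bash
python3 -c "
from cell import job
print(job.sign_off())"
```

```text
the job is handed in; nothing more can be done
None
```

The plate was tipped over the panel's near edge without being gripped and now lies flat, wells up, fully on the panel; the jar, dropper bottle and beaker stand where they were, and the job was handed in at about 15.5 s.

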